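# Cover the spice jar and hold up the splash screen

## Robot

A 7-joint arm with a two-finger parallel gripper is mounted at the origin on the work surface. World frame = base frame: x ahead of the robot, y to its left, z up, the work surface at z = 0. Lengths are in m, angles in rad, forces in N, time in s.
With the tool pointing down it reaches from about 0.4 to 0.85 m from the base axis. Payload 4.4 kg.
Tool frame: the origin (TCP) lies on the centre line of the jaws, within the pads' length; the fingertips stand 14 mm ahead of it and the grasp point (between the pads) lies 5 mm behind it; x points along the fingers, y is the direction in which the jaws open and shut, and the axes are right-handed (so a half turn about x gives the same grasp; the last joint's range is limited). The gripper opens to 94 mm and grips with 3 to 60 N. Pads are 16 mm wide; open, the fingers measure 119 mm over their backs; the gripper's body (75 mm by 177 mm) begins 78 mm behind the grasp point.
Start: joints at [-1.316, 0.628, 0.038, 1.517, -0.027, 0.996, -0.02], TCP at [0.205, 0.617, 0.219] pointing down, gripper open.
Joint ranges: [-3.06, 3.06], [-0.37, 2.12], [-1.25, 1.32], [0.18, 2.47], [-1.1, 4.24], [0.23, 1.98], [-2.94, 2.94]. Speed limits (rad/s): [2.57, 2.57, 3.14, 3.14, 3.14, 3.14, 3.14].

## Interface

Orientations are given as a rotation vector (axis times angle).
In Python, from cell import robot, viewer, order gives the robot as it stands.
- The arm moves only by the tool play_rows, never from a script. Its argument "targets" is a list of rows, each a list of 3 entries, a list of its own where there are three numbers: the closure, from 0 (fully open) to 1 (shut), then the shift along the tool's x, y, z in units of 40 mm (1.0 is 40 mm), then the turn about the tool's x in units of 6 degrees (1.0 is 6 degrees). A call has exactly 10 rows; each row is the pose to reach, as a shift and turn from the pose measured when the call began, along the tool's axes at that moment; what a row does not reach only later rows make up. A row lasts 1/10 s, in which the tool goes at most 50 mm and 8.59 degrees, less where a joint would pass 70% of its speed; a pose out of reach is approached as far as the arm can. A call with a gripper value outside its range is refused whole. The fingers move at their own pace and stop on an object; the grip force is fixed at half the most. Time passes only in rows, so rows that repeat a pose let the fingers close, or fill a call up. It gives the time, the measured TCP pose, the force and the opening at its end, in the units of the state.
- robot.state(): the state, without advancing time (a new reading comes with each control period).
- viewer.get_image(name): name is "side" or "top" or "wrist"; returns a dict with "color" (420x560x3 uint8, red, green, blue), "fx", "fy", "cx", "cy" (pixels), "world_from_camera" (4x4, takes a point from camera to world coordinates); the wrist camera has in their place "tool_from_camera" (4x4, takes a point from camera to tool coordinates, whose origin is the TCP and whose axes are the tool frame's). Camera axes: x right, y down, z forward; pixel columns grow to the right and rows downward; lengths in m; the calibration is good to about 2 mm. The wrist camera is an equidistant fisheye: a pixel r from the principal point sees the ray r / f radians off the axis. A picture is of the moment at which its call begins: read the wrist's pose just before it. There is no depth.
- order.close_job(): hands the job in, once; it reports no verdict.
The state is a dict: "time": time; "joints": joint angles; "dq": joint speeds; "effort": joint torques, N m; "tool_pos": TCP position; "tcp_rot": TCP orientation; "ft_force": force on the tool from outside, world axes, zero at the start; "moment": the same for the moment, N m; "width": finger opening in m.
Only numpy, scipy, OpenCV 4.12 (cv2) and the standard library are available. Lean on these libraries where they do the work, as an engineer would, in place of code of your own. Each camera call takes 0.05 s, during which the arm holds its last target. There are 200 camera calls.

## Task

The pan on the hob is about to spit. Gently set the loose lid on the open amber jar so that it sits seated and level and let go of it, then take the handle of the splash screen, squeezing the button in its side so that the catch frees, and draw the screen straight up past its first stop to its second stop. Finish while still holding the screen fully up (it sinks back if let go), and leave the jars and the other things standing where they are.

Things in the scene. Friction and masses are not known exactly. Their poses are not given: they have to be found in the camera images.
- jar: Open amber glass jar, loose, upright: outer diameter 72 mm, height 85 mm, mouth 62 mm wide; about 0.3 kg. Origin at the centre of its underside, z up. The other amber jar of the same size is closed.
- jar_rim (a point): Centre of the open jar's mouth, level with the rim, 85 mm above the jar's underside.
- lid: Loose red plastic lid, right way up on the worktop, 50 g: plug (diameter 51 to 54 mm, 8 mm deep) under a disc 74 mm wide, 6 mm thick, with an upright round knob on top, 24 mm wide, 30 mm high. Origin: centre of the plug's underside, z up; disc top at 14 mm, knob top at 44 mm. Seated, the disc lies on the rim: the origin is then 77 mm above the jar's underside, on its axis.
- screen: White steel housing of a telescoping splash screen, fixed to the worktop: 210 mm long (its x axis), 36 mm wide (y), 90 mm high, open at the top, on a foot 250 x 70 x 6 mm. Origin at the centre of its underside, z up. Two clear acrylic panels slide straight up out of it, one inside the other.
- screen_handle (a point): Centre of the bamboo handle on the upper panel, 137 mm above the worktop when down: bar 130 mm long (screen's x), 24 wide (y), 30 high, axes parallel to the housing's. Below it only a 6 mm panel; 32 mm clear above the housing. A steel button (36 x 18 mm) stands out 6 mm from the middle of its -y side: pinching the bar's middle across its sides pushes it flush.
- release (a joint): Travel of the button in m: 0 out, 0.006 flush with the handle. A spring pushes it out with 2.4 N (6 N when flush). Pushed in by more than 0.004 it frees the catch; otherwise the screen can rise only some 2 mm. It must be in only as the screen leaves its lowest position.
- upper_panel (a joint): Rise of the upper panel (with handle) out of the lower panel in m: 0 down, 0.065 at its stop. It rises first; its end is the first stop.
- lower_panel (a joint): Rise of the lower panel out of the housing in m: 0 down, 0.065 at its stop. The upper panel draws it up after the first stop; its end is the second stop, with the handle 0.130 higher than at the start. Both panels (about 0.25 kg each) slide easily and sink by their weight when let go.
- closed_jar: Bystander: the closed amber jar, same size with a like lid on it, 121 mm high in all, loose. Origin at the centre of its underside. It and the open jar may be in either place.
- strainer: Bystander: stainless tea strainer, loose: bowl 72 mm wide, 30 mm high, with a thin handle reaching 120 mm along its +x. Origin at the centre of the bowl's underside.
- spoon_rest: Bystander: bamboo spoon rest, a loose flat tray 90 x 160 x 22 mm, long along its y. Origin at the centre of its underside.

How it is judged:
By the outcome, as a careful person would: the job done as asked, in the order asked, and still so for the second after the job is handed in, while the arm keeps its last pose, push and grip.
It also fails if it takes over 51 s, if anything falls off the work surface, if the arm or the gripper's body presses on something with over 40 N, if the wrist force passes 120 N, or if a joint passes its speed limit or range.

## Working session

There is one attempt and no reset: what is moved stays moved. The work goes in short steps, Python scripts to look and compute and a tool call to move; the robot and the scene stay as the last step left them, time stands still between calls to the robot, and variables do not carry over. Pictures are saved under pics/ and viewed, about 8 in all and at most 12, crops included, and the job is handed in when it is done.

Besides the shell and the picture viewer there is one more tool, called after "Request:" as name([rows], argument=value, ...), one row to a line, values as JSON. play_rows: Moves the arm, as the interface text tells. Its arguments: {"type":"object","properties":{"targets":{"type":"array","items":{"type":"array"}}},"required":["targets"]}

```bash
mkdir -p pics
cat > h.py <<'E'
import numpy as np, cv2
from scipy.spatial.transform import Rotation as R
from cell import robot, viewer, order
def ray(im,u,v,z,T=None):
    """pixel -> world point on plane z"""
    W=np.array(im["world_from_camera"]) if "world_from_camera" in im else T@np.array(im["tool_from_camera"])
    a=(u-im["cx"])/im["fx"]; b=(v-im["cy"])/im["fy"]
    if "world_from_camera" in im: d=np.array([a,b,1.])
    else:
        r=np.hypot(a,b); s=np.sin(r)/r if r>1e-9 else 1; d=np.array([a*s,b*s,np.cos(r)])
    d=W[:3,:3]@d; o=W[:3,3]
    return o+d*(z-o[2])/d[2]
def tool(s=None):
    s=s or robot.state(); T=np.eye(4); T[:3,:3]=R.from_rotvec(s["tcp_rot"]).as_matrix(); T[:3,3]=s["tool_pos"]; return T
E
python3 - <<'E'
from h import *
import pickle
s=robot.state(); print(s); print(tool().round(3))
for n in("top","side","wrist"):
    im=viewer.get_image(n); pickle.dump(im,open(n+".pkl","wb"))
    cv2.imwrite(f"pics/{n}0.png",cv2.resize(im["color"][:,:,::-1],(784,588),interpolation=cv2.INTER_CUBIC))
    print(n,{k:np.array(v).round(3).tolist() for k,v in im.items() if k!="color"})
E
```

```text
{'time': 0.0, 'joints': array([-1.31580297,  0.62933801,  0.03846244,  1.51841284, -0.02698166,
        0.99626639, -0.02000583]), 'dq': array([ 0.00049631, -0.00168397,  0.00122524, -0.00109165, -0.00054485,
       -0.0002455 , -0.00095362]), 'effort': array([-4.44026102e-05, -5.49729681e+01,  1.14410318e+00, -1.86633736e+01,
       -5.19883318e-02,  2.39310897e-02,  1.65390093e-04]), 'tool_pos': array([0.20473996, 0.61621694, 0.2185454 ]), 'tcp_rot': array([ 0.25028522,  1.55634603, -0.2532635 ]), 'ft_force': array([-0.44608444, -0.82292082, -0.09717651]), 'moment': array([-0.01294629,  0.00832589,  0.06063326]), 'width': 0.09409371414790234}
[[-0.001  0.315  0.949  0.205]
 [-0.002  0.949 -0.315  0.616]
 [-1.    -0.002  0.     0.219]
 [ 0.     0.     0.     1.   ]]
top {'fx': 447.507, 'fy': 447.507, 'cx': 277.292, 'cy': 210.78, 'world_from_camera': [[-0.012, -0.989, 0.151, 0.478], [-1.0, 0.01, -0.013, -0.004], [0.011, -0.151, -0.989, 0.898], [0.0, 0.0, 0.0, 1.0]]}
side {'fx': 433.9, 'fy': 433.9, 'cx': 281.713, 'cy': 210.656, 'world_from_camera': [[-0.959, -0.224, 0.174, 0.449], [-0.283, 0.715, -0.64, 0.564], [0.019, -0.662, -0.749, 0.794], [0.0, 0.0, 0.0, 1.0]]}
wrist {'fx': 325.192, 'fy': 325.192, 'cx': 279.783, 'cy': 205.533, 'tool_from_camera': [[0.0, -0.283, 0.959, -0.163], [1.0, -0.001, -0.001, 0.001], [0.001, 0.959, 0.283, -0.083], [0.0, 0.0, 0.0, 1.0]]}
```

View pics/top0.png

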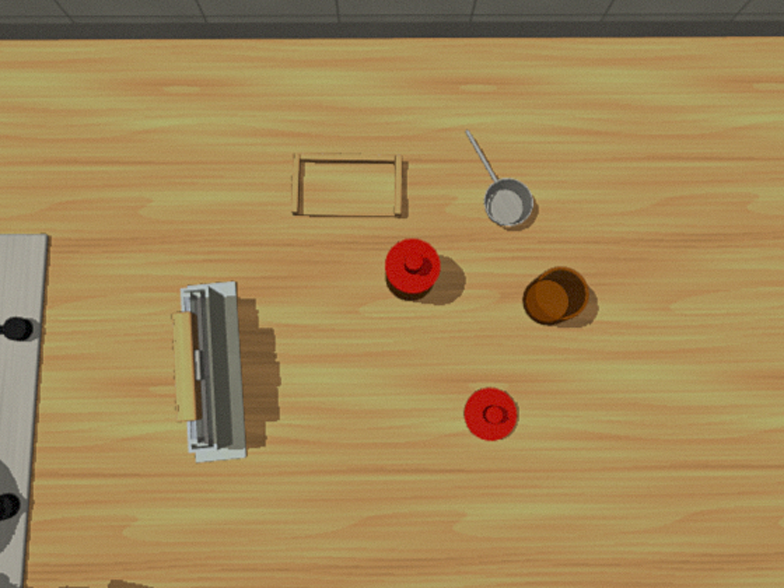

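View pics/side0.png

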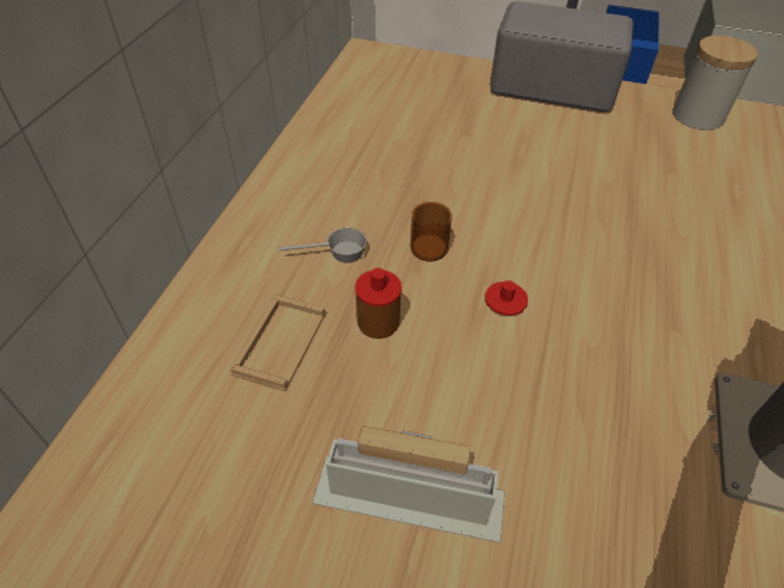

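The top view shows the lid's disc at (490,414), the open jar's rim at about (562,293) with its base at (546,301), the closed jar at (413,266), and the handle at about (186,366) with its button on the right (-y). The side view agrees, with the handle's top edge running from (360,430) to (472,455).

Run:
```python
from h import *
import pickle
t=pickle.load(open("top.pkl","rb")); s=pickle.load(open("side.pkl","rb"))
def p(im,n,u,v,z): print(n,ray(im,u/1.4,v/1.4,z).round(4)[:2])
p(t,"lid disc",490.5,414,.014);p(s,"lid disc s",506.5,298,.012)
p(t,"rim",564,293,.085);p(s,"rim s",431.5,216,.085);p(t,"jar base",546,301,0);p(s,"base s",430,246,0)
p(t,"closed",413,266,.091);p(s,"closed s",378.5,287,.091)
for u,v in((175,312),(192,312),(178,421),(196,419)):p(t,"handle top",u,v,.152)
p(t,"foot",181,288,.006);p(t,"foot",236,282,.006);p(t,"foot",197,461,.006);p(t,"foot",245,457,.006)
p(t,"rest",350,186,.022);p(t,"strainer",509,203,.03)
for n,im,box in(("t",t,(300,160,440,330)),("h",t,(110,190,190,340))):
    pass
a=t["color"][180:320,360:440]; b=t["color"][190:330,110:190]
cv2.imwrite("pics/crop1.png",np.hstack([cv2.resize(x,(320,560),interpolation=cv2.INTER_CUBIC) for x in(a,b)])[:,:,::-1])
```

```text
lid disc [ 0.4442 -0.1557]
lid disc s [ 0.4447 -0.1542]
rim [ 0.6024 -0.2463]
rim s [ 0.6038 -0.2388]
jar base [ 0.6039 -0.2448]
base s [ 0.6043 -0.2515]
closed [ 0.6394 -0.0475]
closed s [ 0.6407 -0.0443]
handle top [0.574  0.2414]
handle top [0.5737 0.2211]
handle top [0.446  0.2329]
handle top [0.448  0.2121]
foot [0.6274 0.2822]
foot [0.6354 0.2035]
foot [0.3851 0.251 ]
foot [0.3896 0.1851]
rest [0.7724 0.0382]
strainer [ 0.7425 -0.1905]
```

View pics/crop1.png

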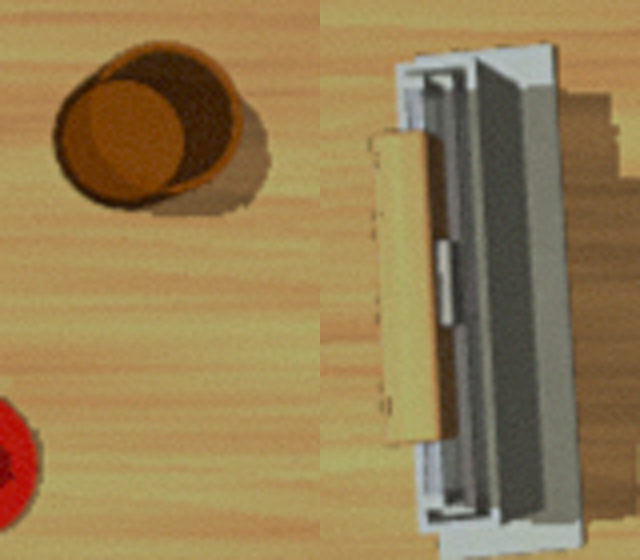

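The enlarged crop puts the open jar's rim edges at right 242 and top 42. The handle bar spans (374..438, 130..440), with its button at (446,283). First move: bring the arm over the lid along an arc, with the tool turned to line up with the world axes.

Request:
play_rows([
  [0, [0, -0.55, 1], -0.4],
  [0, [0, -1.1, 2], -0.8],
  [0, [0, -1.65, 3], -1.2],
  [0, [0, -2.2, 4], -1.6],
  [0, [0, -2.75, 5], -2.0],
  [0, [0, -3.3, 6], -2.4],
  [0, [0, -3.85, 7], -2.8],
  [0, [0, -4.4, 7.9], -3.07],
  [0, [0, -5.4, 8.3], -3.07],
  [0, [0, -6.4, 8.7], -3.07],
])

```text
time: 1.15
tool_pos: [0.4549, 0.2618, 0.2187]
tcp_rot: [-0.001, 1.571, -0.001]
ft_force: [0.3, 0.2, 0.3]
width: 0.0942
```

```bash
python3 -c "
from h import *
s=robot.state();print(s['time'],s['joints'].round(2),tool(s).round(3),s['width'])"
```

```text
1.15 [-0.55  0.45 -0.04  1.86  0.03  0.83  0.97] [[-0.001  0.     1.     0.455]
 [-0.002  1.    -0.     0.262]
 [-1.    -0.002 -0.001  0.219]
 [ 0.     0.     0.     1.   ]] 0.09419998586393086
```

Request:
play_rows([
  [0, [0, -1.2, 0], 0],
  [0, [0, -2.4, 0], 0],
  [0, [0, -3.6, 0], 0],
  [0, [0, -4.8, 0], 0],
  [0, [0, -6.0, 0], 0],
  [0, [0.2, -7.2, -0.1], 0],
  [0, [0.6, -8.3, -0.2], 0],
  [0, [1.0, -9.3, -0.3], 0],
  [0, [1.4, -10.1, -0.3], 0],
  [0, [1.6, -10.4, -0.3], 0],
])

```text
time: 2.15
tool_pos: [0.4416, -0.1577, 0.1543]
tcp_rot: [0.002, 1.573, -0.006]
ft_force: [0.5, 0.8, -0.6]
width: 0.0939
```

Run:
```python
from h import *
import pickle
s=robot.state();T=tool(s);print(s['tool_pos'],np.abs(s['dq']).max())
im=viewer.get_image("wrist"); pickle.dump((im,T),open("w1.pkl","wb"))
cv2.imwrite("pics/w1.png",cv2.resize(im["color"][:,:,::-1],(784,588),interpolation=cv2.INTER_CUBIC))
```

```text
[ 0.44162456 -0.15766262  0.15433912] 0.20748322508317169
```

View pics/w1.png

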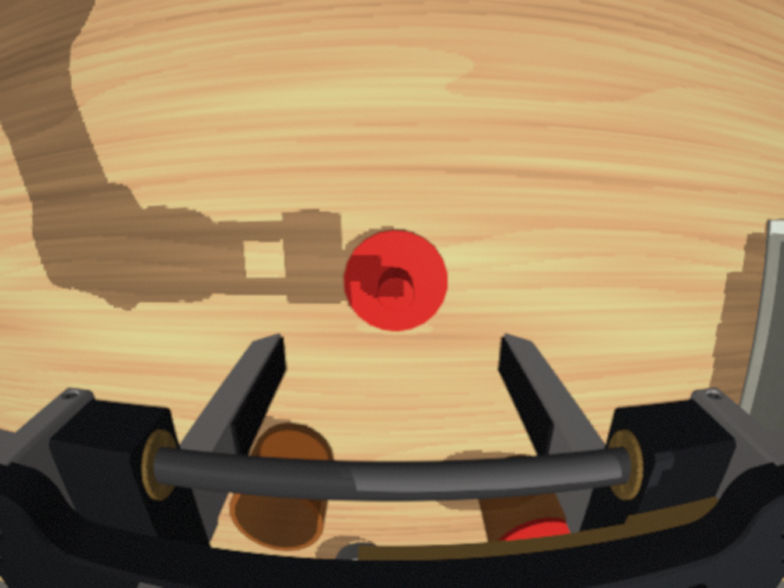

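The wrist view shows the lid's disc spanning (345..448, 230..331) with the knob top at about (396,292), and it lies between the fingers laterally.

Run:
```python
from h import *
import pickle
im,T=pickle.load(open("w1.pkl","rb"))
for n,u,v,z in(("disc",396.5,280.5,.014),("knob",396,292,.044),("rim",282,515,.085)): print(n,ray(im,u/1.4,v/1.4,z,T).round(4))
s=robot.state();print(s['tool_pos'],s['time'])
```

```text
disc [ 0.4431 -0.1537  0.014 ]
knob [ 0.4424 -0.1543  0.044 ]
rim [ 0.5956 -0.2358  0.085 ]
[ 0.44145264 -0.15780232  0.15372788] 2.2
```

Request:
play_rows([
  [0, [0.6, 0.05, 0.03], 0],
  [0, [1.3, 0.09, 0.05], 0],
  [0, [2.0, 0.09, 0.05], 0],
  [0, [2.5, 0.09, 0.05], 0],
  [0, [2.9, 0.09, 0.05], 0],
  [0, [3.04, 0.09, 0.05], 0],
  [0, [3.04, 0.09, 0.05], 0],
  [0, [3.04, 0.09, 0.05], 0],
  [0, [3.04, 0.09, 0.05], 0],
  [0, [3.04, 0.09, 0.05], 0],
])

```text
time: 3.2
tool_pos: [0.4436, -0.1545, 0.0329]
tcp_rot: [0.002, 1.573, -0.006]
ft_force: [0.6, 0.8, -0.1]
width: 0.0939
```

Request:
play_rows([
  [0.5, [0, 0, 0], 0],
  [0.6, [0, 0, 0], 0],
  [0.7, [0, 0, 0], 0],
  [0.8, [0, 0, 0], 0],
  [1, [0, 0, 0], 0],
  [1, [0, 0, 0], 0],
  [1, [0, 0, 0], 0],
  [1, [0, 0, 0], 0],
  [1, [0, 0, 0], 0],
  [1, [0, 0, 0], 0],
])

```text
time: 4.2
tool_pos: [0.4437, -0.1546, 0.0329]
tcp_rot: [0.002, 1.573, -0.006]
ft_force: [-0.5, -0.4, 1.1]
width: 0.0233
```

```bash
python3 -c "
from h import *
s=robot.state();print(s['time'],s['joints'].round(2),tool(s).round(4),s['width'])"
```

```text
4.2 [0.27 0.71 0.   2.15 0.01 0.28 1.83] [[-0.0017  0.0054  1.      0.4437]
 [-0.0029  1.     -0.0054 -0.1546]
 [-1.     -0.0029 -0.0017  0.0329]
 [ 0.      0.      0.      1.    ]] 0.02327280934193569
```

Request:
play_rows([
  [1, [-0.5, 0, 0], 0],
  [1, [-1.4, 0, 0], 0],
  [1, [-2.4, 0, 0.2], 0],
  [1, [-3.4, -0.3, 0.8], 0],
  [1, [-4.2, -0.8, 1.7], 0],
  [1, [-4.4, -1.2, 2.7], 0],
  [1, [-4.4, -1.6, 3.7], 0],
  [1, [-4.4, -2.0, 4.7], 0],
  [1, [-4.4, -2.2, 5.5], 0],
  [1, [-4.4, -2.2, 5.9], 0],
])

```text
time: 5.2
tool_pos: [0.6812, -0.2447, 0.2076]
tcp_rot: [0.002, 1.572, -0.008]
ft_force: [-0.3, 0.2, -0.9]
width: 0.0235
```

Run:
```python
from h import *
import pickle
viewer.get_image("wrist");viewer.get_image("wrist")
s=robot.state();T=tool(s);print(s['tool_pos'],s['width'],s['ft_force'],np.abs(s['dq']).max())
im=viewer.get_image("wrist"); pickle.dump((im,T),open("w2.pkl","wb"))
cv2.imwrite("pics/w2.png",cv2.resize(im["color"][:,:,::-1],(784,588),interpolation=cv2.INTER_CUBIC))
```

```text
[ 0.68091477 -0.24255796  0.2072027 ] 0.02332972662677529 [-0.31302928  1.00706892  0.03284054] 0.07919225048293407
```

View pics/w2.png

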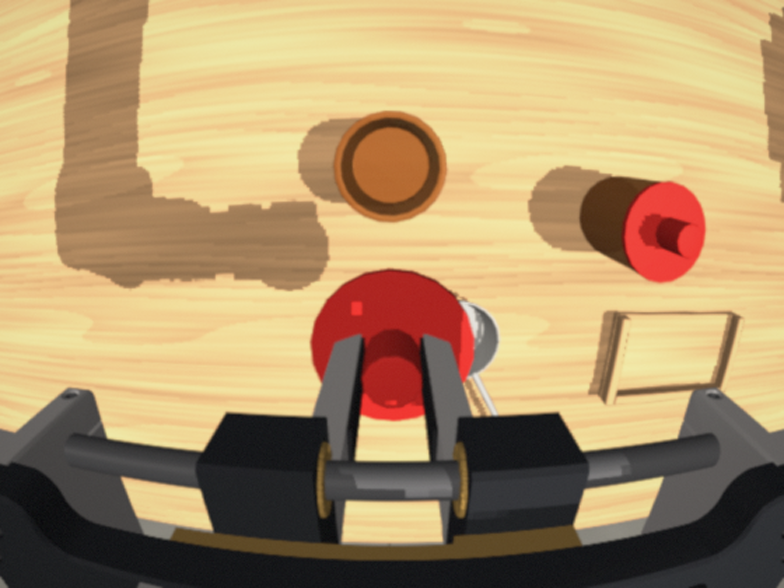

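The wrist view shows the open jar's rim spanning (334..446, 111..221), centre (390,166). The held lid's disc spans (312..474, 270..420) and looks level.

Run:
```python
from h import *
import pickle
im,T=pickle.load(open("w2.pkl","rb"))
print(T.round(4))
for n,u,v,z in(("rim",390,166,.085),("rimL",334,166,.085),("rimR",446,166,.085),("rimT",390,111,.085),("rimB",390,221,.085),("bot",391,165,.004),("lidL",312,340,.189),("lidR",474,340,.189),("lidT",391,270,.189),("lidB",391,420,.189)): print(n,ray(im,u/1.4,v/1.4,z,T).round(4))
s=robot.state();print(s['tool_pos'],s['time'],np.abs(s['dq']).max())
```

```text
[[-0.0019  0.0043  1.      0.6809]
 [-0.0019  1.     -0.0043 -0.2426]
 [-1.     -0.0019 -0.0019  0.2072]
 [ 0.      0.      0.      1.    ]]
rim [ 0.6037 -0.2425  0.085 ]
rimL [ 0.6032 -0.2774  0.085 ]
rimR [ 0.6035 -0.2076  0.085 ]
rimT [ 0.5691 -0.2423  0.085 ]
rimB [ 0.6385 -0.2427  0.085 ]
bot [ 0.6043 -0.2421  0.004 ]
lidL [ 0.6756 -0.2764  0.189 ]
lidR [ 0.6759 -0.2056  0.189 ]
lidT [ 0.6443 -0.2417  0.189 ]
lidB [ 0.7165 -0.2421  0.189 ]
[ 0.67926611 -0.2427167   0.20741569] 5.35 0.044485581816844796
```

Request:
play_rows([
  [1, [0, 0, -0.4], 0],
  [1, [0, -0.01, -0.9], 0],
  [1, [0.1, -0.01, -1.4], 0],
  [1, [0.3, -0.01, -1.75], 0],
  [1, [0.7, -0.01, -1.89], 0],
  [1, [1.1, -0.01, -1.89], 0],
  [1, [1.5, -0.01, -1.89], 0],
  [1, [1.75, -0.01, -1.89], 0],
  [1, [1.81, -0.01, -1.89], 0],
  [1, [1.81, -0.01, -1.89], 0],
])

```text
time: 6.35
tool_pos: [0.603, -0.2429, 0.1354]
tcp_rot: [0.002, 1.575, -0.005]
ft_force: [0.3, 0.3, 0.1]
width: 0.0234
```

Run:
```python
from h import *
import pickle
for i in range(2): im=viewer.get_image("side")
s=robot.state();T=tool(s);print(s['tool_pos'],T.round(4),s['ft_force'],np.abs(s['dq']).max())
```

```text
[ 0.60378362 -0.24307976  0.13609462] [[-0.0024  0.0047  1.      0.6038]
 [-0.0025  1.     -0.0047 -0.2431]
 [-1.     -0.0025 -0.0023  0.1361]
 [ 0.      0.      0.      1.    ]] [-1.39272877 -0.49334953 -0.16361873] 0.004337878775026003
```

Request:
play_rows([
  [1, [0.1, 0, 0], 0],
  [1, [0.2, 0, 0], 0],
  [1, [0.3, 0, 0], 0],
  [1, [0.4, 0, 0], 0],
  [1, [0.48, 0, 0], 0],
  [1, [0.54, 0, 0], 0],
  [1, [0.58, 0, 0], 0],
  [1, [0.61, 0, 0], 0],
  [1, [0.63, 0, 0], 0],
  [1, [0.63, 0, 0], 0],
])

```text
time: 7.45
tool_pos: [0.6037, -0.2431, 0.1109]
tcp_rot: [0.002, 1.573, -0.006]
ft_force: [-0.0, -0.7, 0.5]
width: 0.0233
```

Request:
play_rows([
  [1, [0.01, 0, 0], 0],
  [1, [0.01, 0, 0], 0],
  [1, [0.02, 0, 0], 0],
  [1, [0.02, 0, 0], 0],
  [1, [0.03, 0, 0], 0],
  [1, [0.03, 0, 0], 0],
  [1, [0.03, 0, 0], 0],
  [1, [0.03, 0, 0], 0],
  [1, [0.03, 0, 0], 0],
  [1, [0.03, 0, 0], 0],
])

```text
time: 8.45
tool_pos: [0.6038, -0.2431, 0.1099]
tcp_rot: [0.002, 1.573, -0.006]
ft_force: [-0.9, 0.6, 4.4]
width: 0.0233
```

Contact with 4.4 N at exactly the seated height, so I'm letting go and lifting off.

Request:
play_rows([
  [0.74, [0, 0, 0], 0],
  [0.7, [0, 0, 0], 0],
  [0.6, [0, 0, 0], 0],
  [0.5, [0, 0, 0], 0],
  [0.4, [0, 0, 0], 0],
  [0.3, [-0.2, 0, 0], 0],
  [0.2, [-0.6, 0, 0], 0],
  [0, [-1.2, 0, 0], 0],
  [0, [-2.0, 0, 0], 0],
  [0, [-2.6, 0, 0], 0],
])

```text
time: 9.45
tool_pos: [0.6045, -0.2432, 0.2164]
tcp_rot: [0.001, 1.571, -0.006]
ft_force: [0.5, 0.2, 0.0]
width: 0.0888
```

Run:
```python
from h import *
import pickle
s=robot.state();T=tool(s);print(s['tool_pos'],s['width'],s['ft_force'])
im=viewer.get_image("wrist"); pickle.dump((im,T),open("w3.pkl","wb")); sd=viewer.get_image("side")
a=im["color"][150:360,130:430]; b=sd["color"][120:260,220:420]
cv2.imwrite("pics/w3.png",np.vstack([cv2.resize(a,(450,315),interpolation=cv2.INTER_CUBIC),cv2.resize(b,(450,280),interpolation=cv2.INTER_CUBIC)])[:,:,::-1])
```

```text
[ 0.60448851 -0.24315594  0.21637236] 0.08879280226740353 [0.50670439 0.22777556 0.03763265]
```

View pics/w3.png

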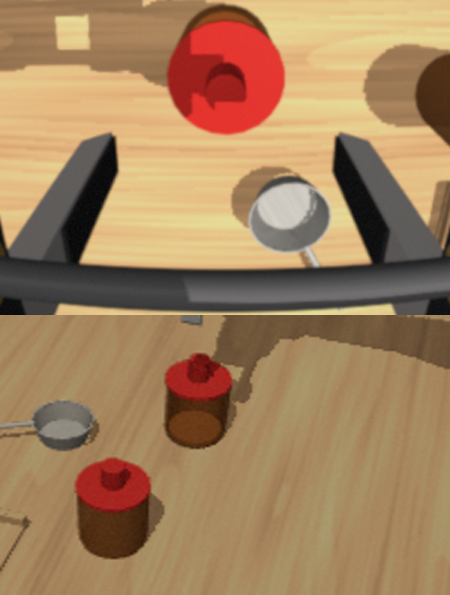

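The lid sits flat on the open jar, and both jars are upright with the strainer undisturbed. Next, move over to the screen handle.

Request:
play_rows([
  [0, [-0.2, 0.8, 0], 0],
  [0, [-0.5, 2.0, 0], 0],
  [0, [-0.8, 3.2, 0], 0],
  [0, [-0.85, 4.4, 0], 0],
  [0, [-0.85, 5.6, -0.1], 0],
  [0, [-0.85, 6.8, -0.2], 0],
  [0, [-0.85, 8.0, -0.3], 0],
  [0, [-0.85, 9.2, -0.36], 0],
  [0, [-0.85, 10.4, -0.36], 0],
  [0, [-0.85, 11.6, -0.36], 0],
])

```text
time: 10.55
tool_pos: [0.5933, 0.2221, 0.2493]
tcp_rot: [-0.001, 1.566, -0.008]
ft_force: [1.5, -0.2, 0.4]
width: 0.0941
```

Run:
```python
from h import *
import pickle
for i in range(4): viewer.get_image("wrist")
s=robot.state();T=tool(s);print(s['tool_pos'],T.round(3),s['joints'].round(2))
im=viewer.get_image("wrist"); pickle.dump((im,T),open("w4.pkl","wb"))
cv2.imwrite("pics/w4.png",cv2.resize(im["color"][0:280,140:420],(784,784)[:2],interpolation=cv2.INTER_CUBIC)[:600,:,::-1])
```

```text
[0.59315226 0.22161806 0.24884706] [[ 0.004  0.002  1.     0.593]
 [-0.006  1.    -0.002  0.222]
 [-1.    -0.006  0.004  0.249]
 [ 0.     0.     0.     1.   ]] [-0.4   0.57 -0.01  1.53  0.01  1.03  1.16]
```

View pics/w4.png

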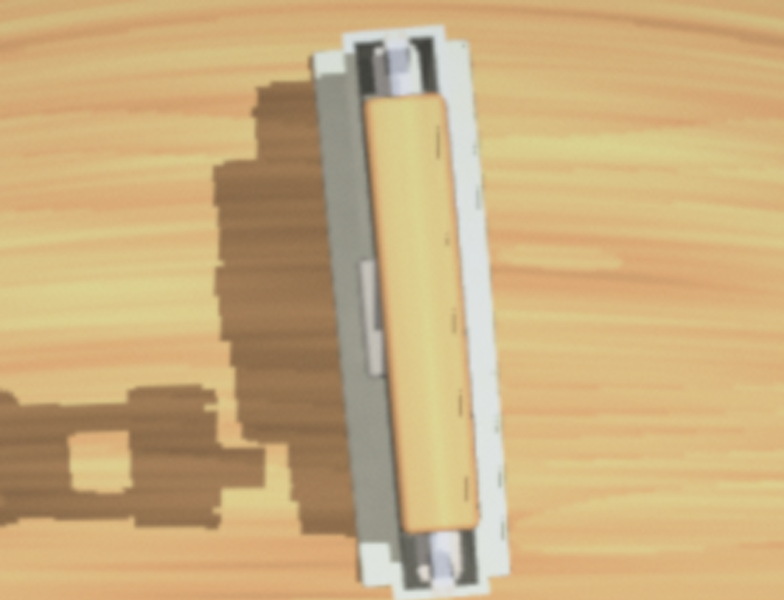

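The enlarged wrist view shows the handle's top-face corners at (366,98), (444,95), (405,531) and (478,526). The button is on the left (-y) at (370,318).

Run:
```python
from h import *
import pickle
im,T=pickle.load(open("w4.pkl","rb"))
P=[ray(im,140+u/2.8,v/2.8,.152,T)[:2] for u,v in((366,98),(444,95),(405,531),(478,526))]
P=np.array(P);print(P.round(4)); c=P.mean(0); d=P[2]+P[3]-P[0]-P[1]; print("c",c,"yaw",np.degrees(np.arctan2(d[1],d[0])),np.hypot(*d)/2)
print("button",ray(im,140+370/2.8,318/2.8,.137,T))
s=robot.state();T=tool(s);tgt=np.array([*c,.132]);print(s['tool_pos'],(T[:3,:3].T@(tgt-T[:3,3])/.04).round(2))
```

```text
[[0.4481 0.2153]
 [0.4472 0.2371]
 [0.5741 0.2261]
 [0.5725 0.2475]]
c [0.51047357 0.23150343] yaw 4.831475147266984 0.1261314054210734
button [0.51214972 0.21576054 0.137     ]
[0.59376569 0.21943055 0.24909545] [ 2.92  0.31 -2.1 ]
```

Request:
play_rows([
  [0, [0, 0.1, -0.5], -0.2],
  [0, [0, 0.2, -1.3], -0.5],
  [0, [0, 0.31, -1.9], -0.82],
  [0, [0.2, 0.31, -2.1], -0.82],
  [0, [0.8, 0.31, -2.1], -0.82],
  [0, [1.5, 0.31, -2.1], -0.82],
  [0, [2.1, 0.31, -2.1], -0.82],
  [0, [2.6, 0.31, -2.1], -0.82],
  [0, [2.85, 0.31, -2.1], -0.82],
  [0, [2.92, 0.31, -2.1], -0.82],
])

```text
time: 11.8
tool_pos: [0.5105, 0.2297, 0.1305]
tcp_rot: [-0.069, 1.567, 0.055]
ft_force: [0.1, -0.4, 1.2]
width: 0.0942
```

Run:
```python
from h import *
viewer.get_image("wrist");viewer.get_image("wrist")
s=robot.state();T=tool(s);print(s['tool_pos'],T.round(4),s['joints'].round(2),s['ft_force'])
print((T[:3,:3].T@(np.array([.5105,.2315,.132])-T[:3,3])/.04).round(2))
```

```text
[0.51094899 0.23071851 0.13181888] [[ 0.0045 -0.0795  0.9968  0.5109]
 [-0.0073  0.9968  0.0796  0.2307]
 [-1.     -0.0077  0.0039  0.1318]
 [ 0.      0.      0.      1.    ]] [-0.46  0.61 -0.03  1.86  0.04  0.67  1.13] [0.90040842 0.35945872 0.07596071]
[-0.    0.02 -0.01]
```

Request:
play_rows([
  [0.4, [0, 0.02, 0], 0],
  [0.5, [0, 0.02, 0], 0],
  [0.6, [0, 0.02, 0], 0],
  [0.65, [0, 0.02, 0], 0],
  [0.7, [0, 0.02, 0], 0],
  [0.75, [0, 0.02, 0], 0],
  [1, [0, 0.02, 0], 0],
  [1, [0, 0.02, 0], 0],
  [1, [0, 0.02, 0], 0],
  [1, [0, 0.02, 0], 0],
])

```text
time: 12.9
tool_pos: [0.511, 0.2302, 0.1319]
tcp_rot: [-0.069, 1.566, 0.055]
ft_force: [0.4, -4.8, 2.4]
width: 0.0242
```

Run:
```python
from h import *
s=robot.state();T=tool(s);print(s['tool_pos'],s['ft_force'],s['moment'],s['width'])
print("130mm up:",(T[:3,:3].T@np.array([0,0,.13])/.04).round(3))
```

```text
[0.51096782 0.23023998 0.13185802] [ 0.37891143 -4.78245072  2.38589392] [-0.72122298  0.01756629  0.13154377] 0.024175945082461146
130mm up: [-3.25  -0.03   0.012]
```

Width 24.2 mm equals the bar width, so the button is flush. Drawing the screen up.

Request:
play_rows([
  [1, [-0.05, 0, 0], 0],
  [1, [-0.15, 0, 0], 0],
  [1, [-0.3, 0, 0], 0],
  [1, [-0.45, 0, 0], 0],
  [1, [-0.6, -0.01, 0], 0],
  [1, [-0.75, -0.01, 0], 0],
  [1, [-0.9, -0.01, 0], 0],
  [1, [-1.05, -0.01, 0], 0],
  [1, [-1.15, -0.01, 0], 0],
  [1, [-1.2, -0.01, 0], 0],
])

```text
time: 13.9
tool_pos: [0.5109, 0.2303, 0.1804]
tcp_rot: [-0.069, 1.566, 0.055]
ft_force: [1.9, -2.3, -3.5]
width: 0.0239
```

Request:
play_rows([
  [1, [-0.1, 0, 0], 0],
  [1, [-0.25, 0, 0], 0],
  [1, [-0.4, 0, 0], 0],
  [1, [-0.55, 0, 0], 0],
  [1, [-0.75, -0.01, 0], 0],
  [1, [-1.0, -0.01, 0], 0],
  [1, [-1.25, -0.01, 0], 0],
  [1, [-1.5, -0.01, 0], 0],
  [1, [-1.7, -0.01, 0], 0],
  [1, [-1.8, -0.01, 0], 0],
])

```text
time: 14.9
tool_pos: [0.5108, 0.2302, 0.2534]
tcp_rot: [-0.069, 1.565, 0.055]
ft_force: [2.9, -3.3, -4.9]
width: 0.0239
```

Request:
play_rows([
  [1, [-0.04, 0, 0], 0],
  [1, [-0.08, 0, 0], 0],
  [1, [-0.12, 0, 0], 0],
  [1, [-0.15, 0, 0], 0],
  [1, [-0.17, 0, 0], 0],
  [1, [-0.19, 0, 0], 0],
  [1, [-0.21, 0, 0], 0],
  [1, [-0.22, 0, 0], 0],
  [1, [-0.23, 0, 0], 0],
  [1, [-0.24, 0, 0], 0],
])

```text
time: 15.9
tool_pos: [0.5107, 0.2302, 0.262]
tcp_rot: [-0.069, 1.565, 0.055]
ft_force: [6.5, -2.1, -14.1]
width: 0.0234
```

Run:
```python
from h import *
im=viewer.get_image("side"); s=robot.state();print(s['tool_pos'],s['ft_force'],s['width'],s['time'])
cv2.imwrite("pics/s5.png",cv2.resize(im["color"][:,:,::-1],(784,588),interpolation=cv2.INTER_CUBIC))
```

```text
[0.51070895 0.2302352  0.26198218] [  4.48481711  -1.08532738 -11.73277745] 0.024041125697612045 15.95
```

View pics/s5.png

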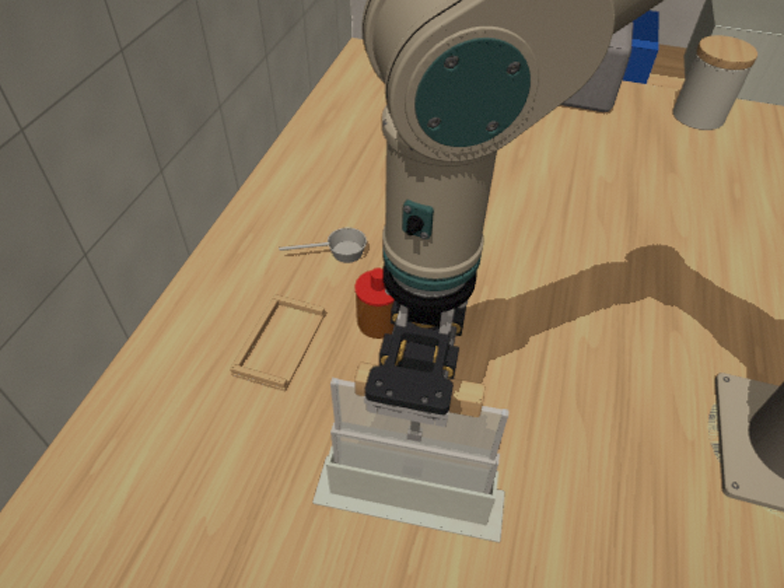

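The side view shows both panels drawn up, with the handle gripped and the bystanders in place. The rise is 130.1 mm and the pull is about 7 N above the panels' weight, so the screen is at its second stop. Handing in.

```bash
python3 -c "
from h import *
order.close_job()
s=robot.state();print(s['tool_pos'],s['ft_force'],s['width'],s['time'])"
```

```text
the job is handed in; nothing more can be done
the job is handed in; nothing more can be done
```

I set the lid on the open jar, let go of it, and drew the screen up to its second stop. I handed the job in at about 16 s with the arm still holding the screen up.

- **Lid:** It touched down at the expected seated height with 4.4 N. After I let go, the wrist and side pictures showed it flat and level on the jar.
- **Screen:** The jaws closed to 24.2 mm, the bar's own width, so the button was flush. The handle rose 130.1 mm. At the top the downward force was about 12 N against the panels' weight of about 5 N, so it is pressed against the stop.
- **Other things:** In the last picture the spoon rest, strainer and closed jar were where they started. The arm hid the lidded jar in that view, so the picture taken just after I let go is the last check of it.
- **Not checked:** I got no reading after the hand-in, because the interface had closed. No check failed or disagreed.

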